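# Move the condiments to the clean caddy in the same order

## Robot

A 6-joint arm with a two-finger parallel gripper is mounted at the origin on the work surface. World frame = base frame: x ahead of the robot, y to its left, z up, the work surface at z = 0. Lengths are in mm, angles in rad, forces in N, time in s.
With the tool pointing down it reaches from about 300 to 775 mm from the base axis. Payload 14.6 kg.
Tool frame: the origin (TCP) lies at the very end of the fingers, on their centre line; the grasp point (between the pads) lies 19 mm behind it; z points along the fingers, y is the line along which they close (so a half turn about z gives the same grasp; the last joint's range is limited). The gripper opens to 94 mm and grips with 3 to 60 N. Pads are 16 mm wide; open, the fingers measure 119 mm over their backs; the gripper's body (75 mm by 177 mm) begins 78 mm behind the grasp point.
Start: joints at [-1.198, 0.3, 1.521, -0, 1.321, -0.067], TCP at [234.159, -497.653, 205.446] pointing down, gripper open.
Joint ranges: [-3.03, 3.03], [-0.79, 2.21], [0.23, 2.52], [-1.04, 4.18], [0, 3.07], [-2.55, 2.55]. Speed limits (rad/s): [2.22, 2.22, 2.57, 3.14, 3.14, 3.14].

## Interface

Orientations are given as [roll, pitch, yaw] about the fixed x, y, z axes, in that order (R = Rz(yaw) Ry(pitch) Rx(roll)).
In Python, from cell import manip, optics gives the robot as it stands.
- The arm moves only by the shell command python3 -m crank 'ROWS' [FORCE]. ROWS is JSON, a list of rows, each a list of 7 numbers: the opening in per cent of the stroke, from 0 (shut) to 100 (fully open), then the shift along the tool's x, y, z in mm, then the turn, a rotation vector about the tool's x, y, z in rad. A call has 1 to 10 rows; each row is the pose to reach, as a shift and turn from the pose commanded when the call began, along the tool's axes at that moment; what a row does not reach only later rows make up. A row lasts 1/10 s, in which the tool goes at most 50 mm and 8.59 degrees, less where a joint would pass 70% of its speed; a pose out of reach is approached as far as the arm can. A call with a gripper value outside its range is refused whole. The fingers move at their own pace and stop on an object; FORCE is the grip in N (left out, the last holds). Time passes only in rows, so rows that repeat a pose let the fingers close. It gives the time, the measured TCP pose, the force, the opening and the grip force at its end, in the units of the state.
- manip.read_state(): the state, without advancing time (a new reading comes with each control period).
- optics.camera(name): name is "side" or "top" or "wrist"; returns (picture, depth): 480x640x3 uint8, red, green, blue; 480x640 float32, mm along the optical axis (not along the pixel's ray), 0 where there is no reading.
- optics.calibration(name): a dict with "camera_matrix" (3x3 intrinsics, pixels), "R" (3x3) and "t" (3): a world point X has camera coordinates R X + t. Camera axes: x right, y down, z forward; pixel columns grow to the right and rows downward; lengths in mm; the calibration is good to about 2 mm. A picture is of the moment at which its call begins: read the wrist's pose just before it. calibration takes no time and is no camera call; for the wrist camera it gives the pose at the moment of the call.
- manip.sign_off(): hands the job in; it is judged then, once.
The state is a dict: "clock": time; "joints": joint angles; "qd": joint speeds; "effort": joint torques, N m; "eef_pos": TCP position; "eef_rot": TCP orientation; "wrist_force": force on the tool from outside, world axes, zero at the start; "moment": the same for the moment, N m; "finger_gap": finger opening in mm; "finger_force": force on a finger pad.
Only numpy, scipy, OpenCV 4.12 (cv2) and the standard library are available. Lean on these libraries where they do the work, as an engineer would, in place of code of your own. Each camera call takes 0.05 s, during which the arm holds its last target. There are 200 camera calls.

## Task

The old wooden rack is due for a wash. Move the sauce bottle, squeeze bottle, jar and shaker over into the compartments of the steel wire caddy, one container to a compartment, in the same left-to-right order (seen from the robot) in which they stand in the rack now, so that the cook finds each where she is used to it. Keep them upright, lower each gently onto the caddy's base rather than dropping it, and let go of them all.

Things in the scene. Friction and masses are not known exactly. Their poses are not given: they have to be found in the camera images.
- sauce_mid (a point): Tall glass sauce bottle with a thin neck and black cap: 165 mm high, body 50 mm across up to 85 mm above its foot, tapering to a neck 28 mm across from 115 mm, cap 30 mm across from 140 mm to the top; about 0.34 kg. Easiest held by the neck and cap, about 140 mm above its foot. Origin: on its axis, half-way up, z up; round, yaw means nothing. Loose.
- squeeze_mid (a point): White plastic squeeze bottle (rigid) with a pointed nozzle: 145 mm high, straight body 52 to 53 mm across up to 122 mm above its foot, then a nozzle cone up to 145 mm; about 0.22 kg. Easiest held by the top of the straight part, about 112 mm above its foot. Origin: on its axis, half-way up, z up; round, yaw means nothing. Loose.
- jar_mid (a point): Squat glass jar with a flat steel lid: 88 mm high, 54 mm across, the lid takes the top 20 mm; about 0.28 kg. Easiest held by the lid, 70 to 78 mm above its foot. Origin: on its axis, half-way up, z up; round, yaw means nothing. Loose.
- shaker_mid (a point): Glass shaker, tapering upward, with a domed steel cap: 110 mm high, foot 50 mm across, cap 42 mm across with straight sides from 78 to 100 mm above its foot; about 0.18 kg. Easiest held by the cap, about 88 mm above its foot. Origin: on its axis, half-way up, z up; round, yaw means nothing. Loose.
- dish_sauce: Shallow round white drip dish, 74 mm across its rim, 10 mm high, floor 4 mm thick, fixed on the wooden rack's board; the sauce bottle stands in it at the start, so it still shows that container's old place after the container is gone. Origin: centre of its underside, which is 12 mm above the table.
- dish_squeeze: Shallow round white drip dish, 74 mm across its rim, 10 mm high, floor 4 mm thick, fixed on the wooden rack's board; the squeeze bottle stands in it at the start, so it still shows that container's old place after the container is gone. Origin: centre of its underside, which is 12 mm above the table.
- dish_jar: Shallow round white drip dish, 74 mm across its rim, 10 mm high, floor 4 mm thick, fixed on the wooden rack's board; the jar stands in it at the start, so it still shows that container's old place after the container is gone. Origin: centre of its underside, which is 12 mm above the table.
- dish_shaker: Shallow round white drip dish, 74 mm across its rim, 10 mm high, floor 4 mm thick, fixed on the wooden rack's board; the shaker stands in it at the start, so it still shows that container's old place after the container is gone. Origin: centre of its underside, which is 12 mm above the table.
- rack: Old wooden rack, fixed, on one side of the table: board 350 mm long (its y), 96 deep (its x), 12 thick; front and back rails 22 mm, end cheeks 56 mm above the table. The drip dishes stand on it in a row at y = +120, +40, -40, -120 mm; a foot in a dish is 16 mm above the table. Origin: centre of underside, on the table; x away from the robot, y to its left (turned up to 0.35 rad).
- caddy: Steel wire caddy, fixed, empty, on the other side: plate 328 mm long (its y), 88 deep (its x), top 10 mm above the table; guard and cross wires, tops at 33 mm, form 4 compartments 76 mm square, centred at x = 0, y = +120, +40, -40, -120 mm. Wire loops 91 mm high at y = +-160. Origin: centre of underside, on the table; x away from the robot, y to its left (turned up to 0.35 rad).
Things that resemble listed ones, but are neither listed nor needed, are in the scene too. Leave any yellow look-alike of the part that bears jar_mid alone.

How it is judged (in metres and radians):
At the end, for the whole second after the job is handed in: Each container stands upright (within 0.12 rad) on the caddy's base plate (height within 6 mm), at rest and released, within 18 mm in x and y of the centre of the compartment that has the same place in the row, counted from the left, as its own drip dish has in the wooden rack (x of sauce_mid in the frame of caddy between -0.018 and 0.018 m and z of sauce_mid in the frame of caddy between 0.0865 and 0.0985 m and angle between each of sauce_mid, squeeze_mid, jar_mid, shaker_mid's own z axis and vertical below 0.12 rad and linear speed of each of sauce, squeeze, jar, shaker below 0.02 m/s and contact force between each of sauce, squeeze, jar, shaker and the fingers below 0.05 N and (y of dish_sauce in the frame of rack below 0.09 m or y of dish_sauce in the frame of rack above 0.15 m or y of sauce_mid in the frame of caddy between 0.102 and 0.138 m) and (y of dish_sauce in the frame of rack below 0.01 m or y of dish_sauce in the frame of rack above 0.07 m or y of sauce_mid in the frame of caddy between 0.022 and 0.058 m) and (y of dish_sauce in the frame of rack below -0.07 m or y of dish_sauce in the frame of rack above -0.01 m or y of sauce_mid in the frame of caddy between -0.058 and -0.022 m) and (y of dish_sauce in the frame of rack below -0.15 m or y of dish_sauce in the frame of rack above -0.09 m or y of sauce_mid in the frame of caddy between -0.138 and -0.102 m) and x of squeeze_mid in the frame of caddy between -0.018 and 0.018 m and z of squeeze_mid in the frame of caddy between 0.0765 and 0.0885 m and (y of dish_squeeze in the frame of rack below 0.09 m or y of dish_squeeze in the frame of rack above 0.15 m or y of squeeze_mid in the frame of caddy between 0.102 and 0.138 m) and (y of dish_squeeze in the frame of rack below 0.01 m or y of dish_squeeze in the frame of rack above 0.07 m or y of squeeze_mid in the frame of caddy between 0.022 and 0.058 m) and (y of dish_squeeze in the frame of rack below -0.07 m or y of dish_squeeze in the frame of rack above -0.01 m or y of squeeze_mid in the frame of caddy between -0.058 and -0.022 m) and (y of dish_squeeze in the frame of rack below -0.15 m or y of dish_squeeze in the frame of rack above -0.09 m or y of squeeze_mid in the frame of caddy between -0.138 and -0.102 m) and x of jar_mid in the frame of caddy between -0.018 and 0.018 m and z of jar_mid in the frame of caddy between 0.048 and 0.06 m and (y of dish_jar in the frame of rack below 0.09 m or y of dish_jar in the frame of rack above 0.15 m or y of jar_mid in the frame of caddy between 0.102 and 0.138 m) and (y of dish_jar in the frame of rack below 0.01 m or y of dish_jar in the frame of rack above 0.07 m or y of jar_mid in the frame of caddy between 0.022 and 0.058 m) and (y of dish_jar in the frame of rack below -0.07 m or y of dish_jar in the frame of rack above -0.01 m or y of jar_mid in the frame of caddy between -0.058 and -0.022 m) and (y of dish_jar in the frame of rack below -0.15 m or y of dish_jar in the frame of rack above -0.09 m or y of jar_mid in the frame of caddy between -0.138 and -0.102 m) and x of shaker_mid in the frame of caddy between -0.018 and 0.018 m and z of shaker_mid in the frame of caddy between 0.059 and 0.071 m and (y of dish_shaker in the frame of rack below 0.09 m or y of dish_shaker in the frame of rack above 0.15 m or y of shaker_mid in the frame of caddy between 0.102 and 0.138 m) and (y of dish_shaker in the frame of rack below 0.01 m or y of dish_shaker in the frame of rack above 0.07 m or y of shaker_mid in the frame of caddy between 0.022 and 0.058 m) and (y of dish_shaker in the frame of rack below -0.07 m or y of dish_shaker in the frame of rack above -0.01 m or y of shaker_mid in the frame of caddy between -0.058 and -0.022 m) and (y of dish_shaker in the frame of rack below -0.15 m or y of dish_shaker in the frame of rack above -0.09 m or y of shaker_mid in the frame of caddy between -0.138 and -0.102 m)); the robot touches nothing.
It fails at once if a container is tipped over (leans more than 0.6 rad) (angle between any of sauce_mid, squeeze_mid, jar_mid, shaker_mid's own z axis and vertical above 0.6 rad).
It fails at once if a container is dropped: out of the fingers and moving faster than 0.5 m/s (a fall of some 13 mm) ((contact force between sauce and the fingers below 0.05 N and linear speed of sauce above 0.5 m/s) or (contact force between squeeze and the fingers below 0.05 N and linear speed of squeeze above 0.5 m/s) or (contact force between jar and the fingers below 0.05 N and linear speed of jar above 0.5 m/s) or (contact force between shaker and the fingers below 0.05 N and linear speed of shaker above 0.5 m/s)).
It fails at once if a container is banged onto the caddy (contact force above 60 N) (contact force between any of sauce, squeeze, jar, shaker and caddy above 60 N).
It also fails if it takes over 120 s, if anything falls off the work surface, if the arm or the gripper's body presses on something with over 40 N, if the wrist force passes 120 N, or if a joint passes its speed limit or range.

## Working session

There is one attempt and no reset: what is moved stays moved. The work goes in short steps, Python scripts to look and compute and a shell command to move; the robot and the scene stay as the last step left them, time stands still between calls to the robot, and variables do not carry over. Pictures are saved under pics/ and viewed, at most 14 in all, crops included, and the job is handed in when it is done.

```bash
ls; mkdir -p pics; python3 - <<'E'
from cell import manip, optics
import cv2
for n in ("top","side"):
    p,d=optics.camera(n); cv2.imwrite(f"pics/{n}0.png",p[...,::-1])
    import numpy as np; np.savez(f"{n}0.npz",p=p,d=d)
    c=optics.calibration(n); print(n,c)
print(manip.read_state())
E
```

```text
pics
top {'camera_matrix': array([[437.41607651,   0.        , 320.86519597],
       [  0.        , 437.41607651, 242.89021995],
       [  0.        ,   0.        ,   1.        ]]), 'R': array([[-0.0334826 , -0.99943755, -0.00187254],
       [-0.97722207,  0.03313109, -0.20961716],
       [ 0.2095613 , -0.00518864, -0.97778174]]), 't': array([ 28.67130164, 465.2260414 , 782.51274801])}
side {'camera_matrix': array([[588.90823876,   0.        , 322.46627451],
       [  0.        , 588.90823876, 238.87420458],
       [  0.        ,   0.        ,   1.        ]]), 'R': array([[ 0.95453871, -0.29760934,  0.01686811],
       [-0.21058   , -0.71329345, -0.66848224],
       [ 0.21097847,  0.63454009, -0.74353679]]), 't': array([-453.63547924,  152.41794689, 1011.26772314])}
{'clock': 0.1, 'joints': array([-1.19757302e+00,  3.00408329e-01,  1.52149482e+00,  3.26613695e-06,
        1.32068666e+00, -6.66276591e-02]), 'qd': array([-5.72779889e-05,  1.12143884e-03, -1.82936133e-03, -1.06971745e-04,
       -1.12265794e-03,  9.83512503e-04]), 'effort': array([-1.17434652e-04, -5.32645869e+01, -3.53280973e+01,  7.09430175e-02,
        2.34927930e-02, -5.11359974e-05]), 'eef_pos': array([ 234.09569421, -497.44830446,  204.95724817]), 'eef_rot': array([-3.14059792e+00, -6.95458414e-05,  4.39850120e-01]), 'wrist_force': array([ 0.75194851, -0.23076574, -0.31603634]), 'moment': array([-0.00120642,  0.05863561, -0.01423134]), 'finger_force': 0.0, 'finger_gap': 94.22456448058819}
```

View pics/top0.png

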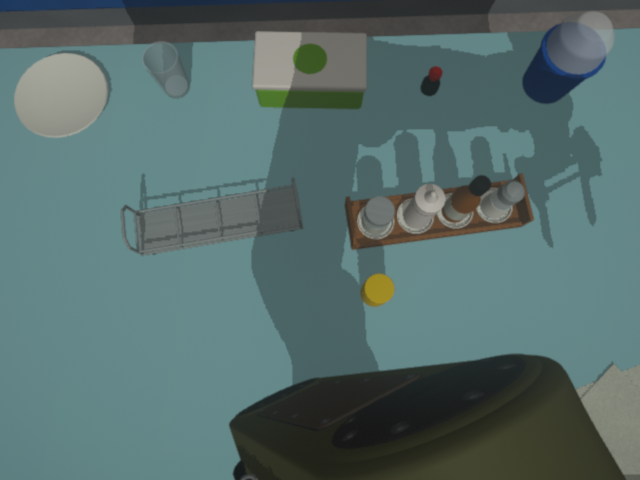

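View pics/side0.png

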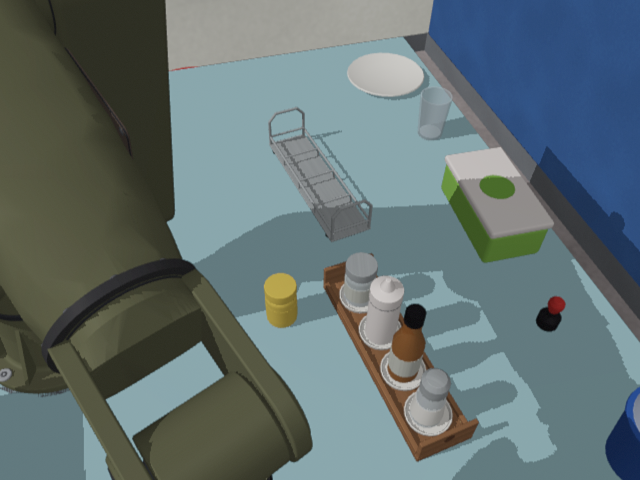

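The rack holds, left to right: jar (378,212), squeeze bottle (425,205), sauce bottle (470,195) and shaker (500,205). The yellow jar look-alike stands in front at (378,290). The empty caddy spans (125–300, 180–253), to the left.

```bash
cat > h.py <<'E'
import numpy as np, cv2
from cell import manip, optics
from scipy.spatial.transform import Rotation as Ro
def cloud(d,c):
    K,R,t=c["camera_matrix"],c["R"],np.array(c["t"])
    v,u=np.mgrid[:d.shape[0],:d.shape[1]]
    X=np.dstack([(u-K[0,2])/K[0,0]*d,(v-K[1,2])/K[1,1]*d,d])-t
    W=X@R; W[d<=0]=np.nan; return W
def shot(n,save=None):
    c=optics.calibration(n); p,d=optics.camera(n)
    if save: cv2.imwrite(f"pics/{save}.png",p[...,::-1])
    return p,d,c
def pix(W,c):
    q=(np.atleast_2d(W)@c["R"].T+c["t"])@c["camera_matrix"].T; return q[:,:2]/q[:,2:]
E
python3 - <<'E'
from h import *
for n,cad,rk in (("top",(115,175,310,262),(340,165,540,255)),("side",(260,100,380,245),(315,245,485,465))):
    f=np.load(n+"0.npz"); W=cloud(f["d"],optics.calibration(n)); p=f["p"].astype(int)
    x,y,_=np.moveaxis(W,2,0)
    tb=np.nanmedian(W[300:340,330:350,2]) if n=="top" else np.nanmedian(W[260:280,420:440,2]); print(n,"table z",tb)
    def crop(b): s=np.s_[b[1]:b[3],b[0]:b[2]]; return W[s].reshape(-1,3),p[s].reshape(-1,3)
    w,q=crop(cad)
    z=w[:,2]; m=(z>5)&(z<15); 
    print("caddy plate",m.sum(),cv2.minAreaRect(w[m,:2].astype(np.float32)))
    m=(z>24)&(z<38); print("caddy wires",m.sum(),cv2.minAreaRect(w[m,:2].astype(np.float32)))
    w,q=crop(rk); z=w[:,2]
    br=(q[:,0]-q[:,2]>40)&(z>5)&(z<62); b=br&(z>17)&(z<26); print("rack rail",b.sum(),cv2.minAreaRect(w[b,:2].astype(np.float32)),"cheek",cv2.minAreaRect(w[br&(z>50),:2].astype(np.float32)) if (br&(z>50)).any() else 0)
    # containers: points above 70
    m=(z>70).reshape(rk[3]-rk[1],-1).astype(np.uint8)
    k,l,s,ce=cv2.connectedComponentsWithStats(m)
    for i in range(1,k):
        if s[i,4]>25:
            ww=w[(l==i).ravel()]; zt=np.percentile(ww[:,2],95)
            for lo,hi in ((70,90),(90,102),(102,115),(120,140),(150,190)):
                a=ww[(ww[:,2]>lo)&(ww[:,2]<hi)]
                if len(a)>15: print(i,s[i,:4],lo,hi,len(a),a.mean(0).round(1),a.min(0).round(1),a.max(0).round(1))
E
```

```text
top table z -0.16271764473575423
caddy plate 6057 ((524.925048828125, 238.67811584472656), (88.9980697631836, 372.42474365234375), 7.881814956665039)
caddy wires 1163 ((528.283203125, 216.5111083984375), (87.4777603149414, 325.7743835449219), 7.947200775146484)
rack rail 584 ((524.7546997070312, -216.07907104492188), (92.87991333007812, 331.3644104003906), 5.824347972869873) cheek ((524.0975341796875, -215.31834411621094), (90.1363296508789, 346.7740783691406), 6.074069499969482)
1 [108  10  43  41] 70 90 128 [ 517.6 -239.3   80.5] [ 504.7 -265.7   70.2] [ 544.1 -228.6   90. ]
1 [108  10  43  41] 90 102 81 [ 518.5 -240.    96.9] [ 505.2 -269.5   90. ] [ 554.7 -229.3  101.9]
1 [108  10  43  41] 102 115 186 [ 521.8 -243.8  108.3] [ 505.8 -274.7  102.1] [ 553. -229.  115.]
1 [108  10  43  41] 120 140 153 [ 524.1 -246.4  127.5] [ 512.9 -269.3  120.2] [ 547.2 -235.7  139.5]
1 [108  10  43  41] 150 190 359 [ 527.5 -250.4  175.1] [ 515.5 -268.5  150.1] [ 544.1 -238.8  184. ]
2 [151  15  34  30] 70 90 142 [ 527.6 -320.3   79.9] [ 514.3 -347.1   70.1] [ 552.7 -310.7   89.9]
2 [151  15  34  30
[... 2169 characters left out ...]
  102. ]
2 [75 58 37 64] 102 115 278 [ 521.8 -265.2  108.4] [ 504.9 -279.2  102. ] [ 552.8 -233.3  114.9]
2 [75 58 37 64] 120 140 253 [ 524.3 -261.8  128.1] [ 511.6 -271.9  120. ] [ 546.7 -240.6  139.7]
2 [75 58 37 64] 150 190 504 [ 527.1 -258.2  174.2] [ 515.1 -269.1  150. ] [ 545.  -238.5  184.4]
3 [101 123  35  43] 70 90 233 [ 526.3 -344.6   80. ] [ 514.4 -354.9   70. ] [ 552.7 -318.7   90. ]
3 [101 123  35  43] 90 102 106 [ 525.8 -344.    95.7] [ 515.5 -353.2   90.1] [ 549.7 -322.7  102. ]
3 [101 123  35  43] 102 115 139 [ 525.5 -344.8  108.6] [ 514.6 -354.   102.2] [ 549.4 -322.   114.9]
3 [101 123  35  43] 120 140 475 [ 534.6 -334.4  124.3] [ 516.5 -351.7  120. ] [ 554.3 -314.8  130.5]
```

```bash
cat > go.py <<'E'
import sys
from h import *
s=manip.read_state(); p=np.array(s["eef_pos"]); R=Ro.from_euler("xyz",s["eef_rot"])
print("t",round(s["clock"],2),"at",p.round(1),"rot",np.round(s["eef_rot"],4),"gap",round(s["finger_gap"],1),"ff",round(s["finger_force"],1),"F",np.round(s["wrist_force"],1))
rk=lambda y:(np.array([525.4,-214.5])+y*np.array([-.101,.995]),1.672)
cd=lambda y:(np.array([528.6,216.7])+y*np.array([-.1375,.9905]),1.709)
for a in sys.argv[1:]:   # r|c,y,z
    w,y,z=a.split(","); xy,yaw=(rk if w=="r" else cd)(float(y)); T=np.array([*xy,float(z)])
    Rt=Ro.from_euler("xyz",[np.pi,0,yaw])
    print(a,T.round(1),"shift",R.inv().apply(T-p).round(1),"turn",(R.inv()*Rt).as_rotvec().round(4))
E
python3 go.py r,120,270 r,120,71
```

```text
t 0.1 at [ 234.1 -497.4  205. ] rot [-3.1406e+00 -1.0000e-04  4.3990e-01] gap 94.2 ff 0.0 F [ 0.8 -0.2 -0.3]
r,120,270 [513.3 -95.1 270. ] shift [ 423.9 -245.2  -64.8] turn [-8.0000e-04 -7.0000e-04 -1.2321e+00]
r,120,71 [513.3 -95.1  71. ] shift [ 423.9 -245.   134.2] turn [-8.0000e-04 -7.0000e-04 -1.2321e+00]
```

```bash
python3 -m crank '[[100,0,0,-65,0,0,0],[100,50,-25,-65,0,0,-0.14],[100,90,-50,-65,0,0,-0.28],[100,130,-75,-65,0,0,-0.42],[100,170,-100,-65,0,0,-0.56],[100,210,-125,-65,0,0,-0.7],[100,250,-145,-65,0,0,-0.84],[100,290,-170,-65,0,0,-0.98],[100,330,-190,-65,0,0,-1.12],[100,370,-215,-65,0,0,-1.232]]' 25; python3 go.py r,120,250 r,120,71
```

```text
clock: 1.1
eef_pos: [478.2, -144.0, 270.3]
eef_rot: [-3.141, -0.0, 1.677]
wrist_force: [0.6, -0.8, 0.9]
finger_gap: 93.7
finger_force: 0.0
t 1.1 at [ 478.2 -144.   270.3] rot [-3.1413e+00 -1.0000e-04  1.6773e+00] gap 93.7 ff 0.0 F [ 0.6 -0.8  0.9]
r,120,250 [513.3 -95.1 250. ] shift [44.9 40.1 20.2] turn [-0.0002 -0.0001  0.0053]
r,120,71 [513.3 -95.1  71. ] shift [ 44.8  40.1 199.2] turn [-0.0002 -0.0001  0.0053]
```

```bash
python3 go.py r,120,250 r,120,71
```

```text
t 1.1 at [ 478.2 -144.   270.3] rot [-3.1413e+00 -1.0000e-04  1.6773e+00] gap 93.7 ff 0.0 F [ 0.6 -0.8  0.9]
r,120,250 [513.3 -95.1 250. ] shift [44.9 40.1 20.2] turn [-0.0002 -0.0001  0.0053]
r,120,71 [513.3 -95.1  71. ] shift [ 44.8  40.1 199.2] turn [-0.0002 -0.0001  0.0053]
```

```bash
python3 -m crank '[[100,25,20,0,0,0,0.005],[100,46,40,0,0,0,0.005],[100,46,40,0,0,0,0.005],[100,46,40,0,0,0,0.005]]' && python3 - <<'E'
from h import *
p,d,c=shot("wrist","w1"); W=cloud(d,c)
m=(W[...,2]>100)&(W[...,2]<108)
k,l,s,ce=cv2.connectedComponentsWithStats(m.astype(np.uint8))
for i in range(1,k):
    if s[i,4]>300: a=W[l==i]; print(s[i],cv2.minEnclosingCircle(a[:,:2].astype(np.float32)))
E
python3 go.py r,120,71
```

```text
clock: 1.5
eef_pos: [512.5, -95.5, 270.0]
eef_rot: [-3.141, -0.0, 1.668]
wrist_force: [0.4, -0.3, 0.9]
finger_gap: 93.9
finger_force: 0.0
[ 291  190   59   59 2667] ((511.8052062988281, -93.57477569580078), 26.959524154663086)
t 1.55 at [512.3 -96.1 270.2] rot [-3.1409e+00 -1.0000e-04  1.6669e+00] gap 94.0 ff 0.0 F [-0.7 -0.5 -0.3]
r,120,71 [513.3 -95.1  71. ] shift [  0.9   1.3 199.2] turn [-0.0007 -0.0001 -0.0051]
```

View pics/w1.png

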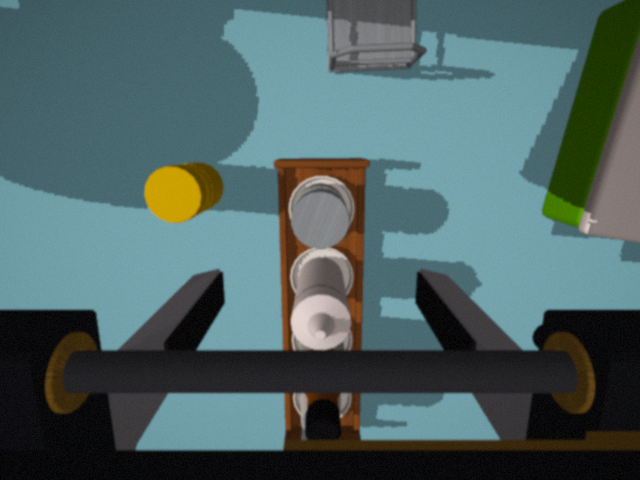

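The wrist view shows the jar lid at (320,218), between the open fingers' planes, with the other containers behind it in a straight row. The lid measures 27 mm radius at (511.8, -93.6), which fits. Going down.

```bash
python3 -m crank '[[100,2,0,45,0,0,-0.005],[100,2,0,90,0,0,-0.005],[100,2,0,135,0,0,-0.005],[100,2,0,170,0,0,-0.005],[100,2,0,190,0,0,-0.005],[100,2,0,199,0,0,-0.005],[100,2,0,199,0,0,-0.005]]' 25 && python3 -m crank '[[0,0,0,0,0,0,0],[0,0,0,0,0,0,0],[0,0,0,0,0,0,0],[0,0,0,0,0,0,0],[0,0,0,0,0,0,0],[0,0,0,0,0,0,0],[0,0,0,0,0,0,0]]' 25; python3 go.py c,120,180 c,120,65.5
```

```text
clock: 2.25
eef_pos: [511.9, -94.4, 71.0]
eef_rot: [-3.14, -0.0, 1.671]
wrist_force: [0.3, -0.6, -0.6]
finger_gap: 94.0
finger_force: 0.0
clock: 2.95
eef_pos: [512.4, -93.8, 71.6]
eef_rot: [3.141, 0.0, 1.672]
wrist_force: [-0.5, -0.1, 2.7]
finger_gap: 53.7
finger_force: 25.0
t 2.95 at [512.4 -93.8  71.6] rot [3.1414 0.     1.6719] gap 53.7 ff 25.0 F [-0.5 -0.1  2.7]
c,120,180 [512.1 335.6 180. ] shift [ 427.2   43.  -108.4] turn [ 0.0002  0.0001 -0.0371]
c,120,65.5 [512.1 335.6  65.5] shift [427.2  43.    6.1] turn [ 0.0002  0.0001 -0.0371]
```

```bash
python3 -m crank '[[0,0,0,-10,0,0,0],[0,0,0,-35,0,0,0],[0,0,0,-65,0,0,0],[0,0,0,-95,0,0,0],[0,10,1,-112,0,0,0],[0,30,3,-115,0,0,-0.005],[0,60,6,-115,0,0,-0.01],[0,100,10,-115,0,0,-0.015],[0,140,14,-115,0,0,-0.02],[0,180,18,-115,0,0,-0.025]]' 35 && python3 -m crank '[[0,40,4,0,0,0,-0.004],[0,80,8,0,0,0,-0.008],[0,120,12,0,0,0,-0.012],[0,160,17,0,0,0,-0.012],[0,195,20,0,0,0,-0.012],[0,222,23,0,0,0,-0.012],[0,238,25,0,0,0,-0.012],[0,246,25,0,0,0,-0.012],[0,247,25,0,0,0,-0.012],[0,247,25,0,0,0,-0.012]]'; python3 go.py c,120,66.5
```

```text
clock: 3.95
eef_pos: [511.8, 88.6, 187.0]
eef_rot: [3.142, -0.0, 1.697]
wrist_force: [-0.2, 0.5, -2.0]
finger_gap: 53.4
finger_force: 35.0
clock: 4.95
eef_pos: [506.1, 334.4, 186.5]
eef_rot: [-3.141, 0.0, 1.708]
wrist_force: [0.7, -0.2, -2.4]
finger_gap: 53.6
finger_force: 35.0
t 4.95 at [506.1 334.4 186.5] rot [-3.1414e+00  3.0000e-04  1.7081e+00] gap 53.6 ff 35.0 F [ 0.7 -0.2 -2.4]
c,120,66.5 [512.1 335.6  66.5] shift [  0.3   6.2 120. ] turn [-0.0002  0.0003 -0.0009]
```

```bash
python3 -m crank '[[0,0,6,20,0,0,0],[0,0,6,50,0,0,0],[0,0,6,75,0,0,0],[0,0,6,95,0,0,0],[0,0,6,107,0,0,0],[0,0,6,113,0,0,0],[0,0,6,117,0,0,0],[0,0,6,119,0,0,0],[0,0,6,120.5,0,0,0],[0,0,6,120.5,0,0,0]]'; python3 go.py c,120,66
```

```text
clock: 5.95
eef_pos: [511.9, 336.2, 66.3]
eef_rot: [3.141, -0.0, 1.709]
wrist_force: [0.9, 0.6, -2.0]
finger_gap: 53.7
finger_force: 35.0
t 5.95 at [511.9 336.2  66.3] rot [ 3.1411e+00 -2.0000e-04  1.7090e+00] gap 53.7 ff 35.0 F [ 0.9  0.6 -2. ]
c,120,66 [512.1 335.6  66. ] shift [-0.7  0.1  0.3] turn [ 0.0005 -0.0002 -0.    ]
```

```bash
python3 -m crank '[[0,0,0,0.5,0,0,0],[0,0,0,1,0,0,0],[0,0,0,1,0,0,0],[70,0,0,1,0,0,0],[100,0,0,1,0,0,0],[100,0,0,1,0,0,0],[100,0,0,1,0,0,0],[100,0,0,1,0,0,0]]' && python3 -m crank '[[100,0,0,-30,0,0,0],[100,0,0,-70,0,0,0],[100,0,0,-115,0,0,0],[100,0,0,-160,0,0,0],[100,0,0,-170,0,0,0],[100,0,0,-170,0,0,0]]' && python3 - <<'E'
from h import *
p,d,c=shot("wrist","w2"); W=cloud(d,c)
m=(W[...,2]>92)&(W[...,2]<103)
k,l,s,ce=cv2.connectedComponentsWithStats(m.astype(np.uint8))
for i in range(1,k):
    if s[i,4]>300: a=W[l==i]; print(s[i],cv2.minEnclosingCircle(a[:,:2].astype(np.float32)),np.median(a[:,2]))
m=(W[...,2]>26)&(W[...,2]<38)&(abs(W[...,0]-528)<70)&(W[...,1]<400)&(W[...,1]>0)
print(cv2.minAreaRect(W[m][:,:2].astype(np.float32)))
E
python3 go.py r,40,235
```

```text
clock: 6.75
eef_pos: [511.8, 336.1, 64.9]
eef_rot: [-3.142, 0.0, 1.709]
wrist_force: [-0.8, -0.7, 0.4]
finger_gap: 89.9
finger_force: 0.0
clock: 7.35
eef_pos: [512.3, 336.3, 236.5]
eef_rot: [3.139, -0.001, 1.709]
wrist_force: [-0.5, -0.2, -0.9]
finger_gap: 93.9
finger_force: 0.0
[ 287  196   64   63 3120] ((511.23992919921875, 336.44866943359375), 26.93633460998535) 97.47534553435635
((527.19873046875, 220.39649963378906), (86.10592651367188, 319.6282958984375), 7.856640338897705)
t 7.4 at [511.8 336.  234.4] rot [-3.1414e+00  1.0000e-04  1.7088e+00] gap 94.0 ff 0.0 F [0.2 0.  0. ]
r,40,235 [ 521.4 -174.7  235. ] shift [-507.2  -60.7   -0.6] turn [-0.0001  0.0001  0.0368]
```

View pics/w2.png

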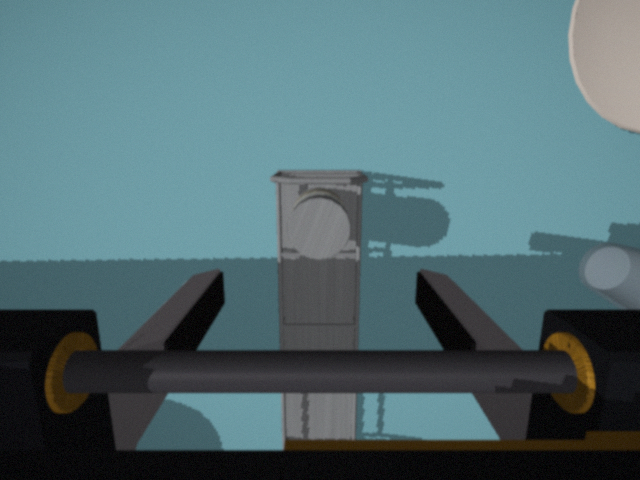

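The jar stands upright in the leftmost compartment at (320,227), lid top at 97.5 mm, 1 mm from the target. Next, the squeeze bottle.

```bash
python3 -m crank '[[100,-45,-5,0,0,0,0.004],[100,-95,-11,0,0,0,0.008],[100,-145,-17,0,0,0,0.012],[100,-195,-23,0,0,0,0.016],[100,-245,-29,0,0,0,0.02],[100,-295,-35,0,0,0,0.024],[100,-345,-41,0,0,0,0.028],[100,-395,-47,0,0,0,0.032],[100,-445,-53,0,0,0,0.036],[100,-485,-59,0,0,0,0.037]]' && python3 -m crank '[[100,-24,-2,0,0,0,0],[100,-24,-2,0,0,0,0],[100,-24,-2,0,0,0,0]]' && python3 - <<'E'
from h import *
p,d,c=shot("wrist"); W=cloud(d,c)
m=(W[...,2]>130)&(W[...,2]<141)&(W[...,1]>-220)&(W[...,1]<-130)&(abs(W[...,0]-521)<50)
print(cv2.minEnclosingCircle(W[m][:,:2].astype(np.float32)))
E
python3 go.py r,40,109
```

```text
clock: 8.4
eef_pos: [519.1, -154.6, 232.6]
eef_rot: [-3.139, -0.001, 1.671]
wrist_force: [0.5, 0.8, 0.1]
finger_gap: 94.1
finger_force: 0.0
clock: 8.7
eef_pos: [520.0, -176.2, 233.1]
eef_rot: [-3.139, -0.002, 1.671]
wrist_force: [-0.6, -0.0, 0.7]
finger_gap: 94.0
finger_force: 0.0
((520.4990844726562, -176.78836059570312), 26.40823745727539)
t 8.75 at [ 520.2 -175.7  233.6] rot [-3.1397e+00 -1.2000e-03  1.6720e+00] gap 94.0 ff 0.0 F [0.5 0.3 0.3]
r,40,109 [ 521.4 -174.7  109. ] shift [  0.7   1.4 124.6] turn [-0.0019 -0.0012  0.    ]
```

```bash
python3 -m crank '[[100,-0.5,0,35,-0.002,-0.001,0],[100,-0.5,0,70,-0.002,-0.001,0],[100,-0.5,0,100,-0.002,-0.001,0],[100,-0.5,0,118,-0.002,-0.001,0],[100,-0.5,0,124,-0.002,-0.001,0],[100,-0.5,0,124,-0.002,-0.001,0],[0,-0.5,0,124,-0.002,-0.001,0],[0,-0.5,0,124,-0.002,-0.001,0],[0,-0.5,0,124,-0.002,-0.001,0],[0,-0.5,0,124,-0.002,-0.001,0]]' 25 && python3 -m crank '[[0,0,0,0,0,0,0],[0,0,0,0,0,0,0],[0,0,0,0,0,0,0]]' 25; python3 go.py c,40,235 c,40,103.5
```

```text
clock: 9.75
eef_pos: [520.8, -177.0, 111.4]
eef_rot: [3.139, 0.001, 1.672]
wrist_force: [0.8, -0.0, 0.8]
finger_gap: 65.5
finger_force: 0.0
clock: 10.05
eef_pos: [520.7, -177.0, 111.1]
eef_rot: [3.139, 0.001, 1.672]
wrist_force: [0.4, -0.9, 1.9]
finger_gap: 52.4
finger_force: 25.0
t 10.05 at [ 520.7 -177.   111.1] rot [3.1393e+00 1.1000e-03 1.6717e+00] gap 52.4 ff 25.0 F [ 0.4 -0.9  1.9]
c,40,235 [523.1 256.3 235. ] shift [ 430.8   46.3 -124.3] turn [ 0.0023  0.0011 -0.0373]
c,40,103.5 [523.1 256.3 103.5] shift [430.9  46.    7.2] turn [ 0.0023  0.0011 -0.0373]
```

```bash
python3 -m crank '[[0,0,0,-10,0,0,0],[0,0,0,-35,0,0,0],[0,0,0,-65,0,0,0],[0,0,0,-95,0,0,0],[0,10,1,-112,0,0,0],[0,30,3,-115,0,0,-0.005],[0,60,6,-115,0,0,-0.01],[0,100,10,-115,0,0,-0.015],[0,140,14,-115,0,0,-0.02],[0,180,18,-115,0,0,-0.025]]' 35 && python3 -m crank '[[0,40,4,0,0,0,-0.004],[0,80,8,0,0,0,-0.008],[0,120,12,0,0,0,-0.012],[0,160,17,0,0,0,-0.012],[0,195,20,0,0,0,-0.012],[0,222,24,0,0,0,-0.012],[0,240,27,0,0,0,-0.012],[0,249,29,0,0,0,-0.012],[0,251,29,0,0,0,-0.012],[0,251,29,0,0,0,-0.012]]'; python3 go.py c,40,105.5
```

```text
clock: 11.05
eef_pos: [519.7, 5.5, 226.3]
eef_rot: [3.14, 0.001, 1.697]
wrist_force: [0.3, -0.3, -1.3]
finger_gap: 52.0
finger_force: 35.0
clock: 12.05
eef_pos: [517.5, 256.0, 225.6]
eef_rot: [3.14, 0.001, 1.708]
wrist_force: [0.5, 0.0, -2.3]
finger_gap: 52.4
finger_force: 35.0
t 12.05 at [517.5 256.  225.6] rot [3.1399e+00 1.3000e-03 1.7083e+00] gap 52.4 ff 35.0 F [ 0.5  0.  -2.3]
c,40,105.5 [523.1 256.3 105.5] shift [ -0.3   5.4 120.1] turn [ 0.0017  0.0013 -0.0007]
```

```bash
python3 -m crank '[[0,0,5.5,20,0,0,0],[0,0,5.5,50,0,0,0],[0,0,5.5,75,0,0,0],[0,0,5.5,95,0,0,0],[0,0,5.5,107,0,0,0],[0,0,5.5,113,0,0,0],[0,0,5.5,117,0,0,0],[0,0,5.5,118.5,0,0,0],[0,0,5.5,118.5,0,0,0]]' && python3 -m crank '[[0,0,0,0.5,0,0,0],[0,0,0,1,0,0,0],[0,0,0,1,0,0,0]]';  python3 go.py c,40,105.5
```

```text
clock: 12.95
eef_pos: [523.3, 257.4, 107.7]
eef_rot: [3.139, 0.001, 1.709]
wrist_force: [0.4, 0.1, -2.4]
finger_gap: 52.5
finger_force: 35.0
clock: 13.25
eef_pos: [523.1, 257.4, 106.3]
eef_rot: [3.139, 0.001, 1.709]
wrist_force: [-0.3, -0.0, -2.2]
finger_gap: 51.8
finger_force: 35.0
t 13.25 at [523.1 257.4 106.3] rot [3.1393e+00 1.0000e-03 1.7088e+00] gap 51.8 ff 35.0 F [-0.3 -0.  -2.2]
c,40,105.5 [523.1 256.3 105.5] shift [-1.  -0.1  0.8] turn [ 0.0023  0.001  -0.0002]
```

```bash
python3 -m crank '[[0,0,0,0.5,0,0,0],[0,0,0,1,0,0,0],[0,0,0,1,0,0,0],[60,0,0,1,0,0,0],[100,0,0,1,0,0,0],[100,0,0,1,0,0,0],[100,0,0,1,0,0,0],[100,0,0,1,0,0,0]]' && python3 -m crank '[[100,0,0,-30,0,0,0],[100,0,0,-70,0,0,0],[100,0,0,-115,0,0,0],[100,0,0,-150,0,0,0],[100,0,0,-160,0,0,0],[100,0,0,-160,0,0,0]]' && python3 - <<'E'
from h import *
p,d,c=shot("wrist"); W=cloud(d,c)
m=(W[...,2]>124)&(W[...,2]<136)&(abs(W[...,1]-256)<45)&(abs(W[...,0]-523)<50)
print(cv2.minEnclosingCircle(W[m][:,:2].astype(np.float32)),np.nanmax(W[...,2][m]))
E
python3 go.py r,-40,265
```

```text
clock: 14.05
eef_pos: [523.1, 257.4, 105.2]
eef_rot: [3.139, 0.001, 1.709]
wrist_force: [0.8, -0.8, -0.2]
finger_gap: 84.8
finger_force: 0.0
clock: 14.65
eef_pos: [523.0, 257.6, 266.2]
eef_rot: [3.137, 0.0, 1.709]
wrist_force: [-0.0, -0.3, -0.1]
finger_gap: 93.7
finger_force: 0.0
((522.802978515625, 257.6856384277344), 26.369768142700195) 135.99919147296632
t 14.7 at [522.6 257.4 264.4] rot [3.1400e+00 1.2000e-03 1.7088e+00] gap 94.3 ff 0.0 F [ 0.2 -0.2 -0.2]
r,-40,265 [ 529.4 -254.3  265. ] shift [-5.078e+02 -6.360e+01 -1.000e-01] turn [0.0016 0.0012 0.0368]
```

```bash
python3 -m crank '[[100,-45,-5,0,0.002,0.001,0.004],[100,-95,-11,0,0.002,0.001,0.008],[100,-145,-17,0,0.002,0.001,0.012],[100,-195,-23,0,0.002,0.001,0.016],[100,-245,-29,0,0.002,0.001,0.02],[100,-295,-35,0,0.002,0.001,0.024],[100,-345,-41,0,0.002,0.001,0.028],[100,-395,-47,0,0.002,0.001,0.032],[100,-445,-53,0,0.002,0.001,0.036],[100,-485,-61,0,0.002,0.001,0.037]]' && python3 -m crank '[[100,-22.5,-3,0,0,0,0],[100,-22.5,-3,0,0,0,0],[100,-22.5,-3,0,0,0,0]]' && python3 - <<'E'
from h import *
p,d,c=shot("wrist"); W=cloud(d,c)
m=(W[...,2]>172)&(W[...,2]<186)&(abs(W[...,1]+254)<40)&(abs(W[...,0]-530)<40)
print(cv2.minEnclosingCircle(W[m][:,:2].astype(np.float32)))
E
python3 go.py r,-40,137
```

```text
clock: 15.7
eef_pos: [528.2, -233.5, 263.0]
eef_rot: [-3.139, -0.002, 1.671]
wrist_force: [0.3, 0.3, 0.4]
finger_gap: 94.4
finger_force: 0.0
clock: 16.0
eef_pos: [527.9, -253.6, 263.7]
eef_rot: [-3.139, -0.002, 1.671]
wrist_force: [0.3, 0.5, 0.5]
finger_gap: 93.8
finger_force: 0.0
((529.6350708007812, -253.6851348876953), 15.027290344238281)
t 16.05 at [ 528.2 -253.   264.3] rot [-3.1401e+00 -1.2000e-03  1.6723e+00] gap 93.8 ff 0.0 F [-0.6 -0.1  0.7]
r,-40,137 [ 529.4 -254.3  137. ] shift [ -1.5   1.3 127.3] turn [-0.0015 -0.0012  0.0003]
```

```bash
python3 -m crank '[[100,-0.5,1.5,35,-0.002,-0.001,0],[100,-0.5,1.5,70,-0.002,-0.001,0],[100,-0.5,1.5,100,-0.002,-0.001,0],[100,-0.5,1.5,120,-0.002,-0.001,0],[100,-0.5,1.5,126,-0.002,-0.001,0],[100,-0.5,1.5,126,-0.002,-0.001,0]]' 25 && python3 -m crank '[[0,0,0,0,0,0,0],[0,0,0,0,0,0,0],[0,0,0,0,0,0,0],[0,0,0,0,0,0,0],[0,0,0,0,0,0,0],[0,0,0,0,0,0,0],[0,0,0,0,0,0,0],[0,0,0,0,0,0,0],[0,0,0,0,0,0,0],[0,0,0,0,0,0,0]]' 30; python3 go.py c,-40,235 c,-40,132
```

```text
clock: 16.65
eef_pos: [529.9, -253.3, 139.2]
eef_rot: [3.14, 0.0, 1.673]
wrist_force: [-0.7, -0.2, 0.8]
finger_gap: 93.9
finger_force: 0.0
clock: 17.65
eef_pos: [529.9, -254.3, 139.5]
eef_rot: [3.139, 0.001, 1.672]
wrist_force: [0.7, 1.0, -0.3]
finger_gap: 29.1
finger_force: 30.0
t 17.65 at [ 529.9 -254.3  139.5] rot [3.1395e+00 1.0000e-03 1.6718e+00] gap 29.1 ff 30.0 F [ 0.7  1.  -0.3]
c,-40,235 [534.1 177.1 235. ] shift [428.7  47.9 -95.8] turn [ 0.0021  0.0011 -0.0372]
c,-40,132 [534.1 177.1 132. ] shift [428.8  47.7   7.2] turn [ 0.0021  0.0011 -0.0372]
```

```bash
python3 -m crank '[[0,0,0,-10,0,0,0],[0,0,0,-35,0,0,0],[0,0,0,-65,0,0,0],[0,0,0,-95,0,0,0],[0,8,1,-112,0,0,0],[0,22,3,-115,0,0,-0.005],[0,44,6,-115,0,0,-0.01],[0,74,10,-115,0,0,-0.015],[0,110,14,-115,0,0,-0.02],[0,148,17,-115,0,0,-0.025]]' 50 && python3 -m crank '[[0,40,5,0,0,0,-0.004],[0,80,9,0,0,0,-0.008],[0,120,14,0,0,0,-0.012],[0,160,18,0,0,0,-0.012],[0,198,23,0,0,0,-0.012],[0,230,27,0,0,0,-0.012],[0,255,30,0,0,0,-0.012],[0,271,31,0,0,0,-0.012],[0,279,32,0,0,0,-0.012],[0,281,32,0,0,0,-0.012]]'; python3 go.py c,-40,134
```

```text
clock: 18.65
eef_pos: [530.9, -103.4, 253.2]
eef_rot: [3.141, 0.0, 1.697]
wrist_force: [-0.1, 0.8, -4.1]
finger_gap: 29.1
finger_force: 50.0
clock: 19.65
eef_pos: [527.8, 177.8, 253.7]
eef_rot: [3.14, 0.001, 1.709]
wrist_force: [-0.0, -0.0, -2.9]
finger_gap: 29.1
finger_force: 50.0
t 19.65 at [527.8 177.8 253.7] rot [3.1404e+00 1.3000e-03 1.7094e+00] gap 29.1 ff 50.0 F [-0.  -0.  -2.9]
c,-40,134 [534.1 177.1 134. ] shift [ -1.4   6.  119.7] turn [0.0012 0.0013 0.0004]
```

```bash
python3 -m crank '[[0,-0.5,6,20,0,0,0],[0,-0.5,6,50,0,0,0],[0,-0.5,6,75,0,0,0],[0,-0.5,6,95,0,0,0],[0,-0.5,6,107,0,0,0],[0,-0.5,6,113,0,0,0],[0,-0.5,6,117,0,0,0],[0,-0.5,6,118.5,0,0,0],[0,-0.5,6,119,0,0,0],[0,-0.5,6,119,0,0,0]]' && python3 -m crank '[[0,0,0,0.5,0,0,0],[0,0,0,1,0,0,0],[0,0,0,1,0,0,0]]';  python3 go.py c,-40,133.5
```

```text
clock: 20.65
eef_pos: [534.5, 177.8, 135.7]
eef_rot: [3.139, 0.001, 1.709]
wrist_force: [-0.2, 0.3, -4.0]
finger_gap: 29.0
finger_force: 50.0
clock: 20.95
eef_pos: [534.3, 177.7, 134.2]
eef_rot: [3.14, 0.001, 1.709]
wrist_force: [-0.5, -0.7, -4.6]
finger_gap: 29.0
finger_force: 50.0
t 20.95 at [534.3 177.7 134.2] rot [3.1396e+00 1.1000e-03 1.7088e+00] gap 29.0 ff 50.0 F [-0.5 -0.7 -4.6]
c,-40,133.5 [534.1 177.1 133.5] shift [-0.6 -0.3  0.7] turn [ 0.002   0.0011 -0.0002]
```

```bash
python3 -m crank '[[0,0,0,0.5,0,0,0],[0,0,0,1,0,0,0],[0,0,0,1,0,0,0],[0,0,0,1,0,0,0]]'; python3 -m crank '[[0,0,0,0.3,0,0,0],[0,0,0,0.3,0,0,0]]'
```

```text
clock: 21.35
eef_pos: [534.4, 177.8, 133.5]
eef_rot: [3.139, 0.001, 1.709]
wrist_force: [0.1, 0.2, 1.0]
finger_gap: 29.2
finger_force: 50.0
clock: 21.55
eef_pos: [534.6, 177.8, 133.4]
eef_rot: [3.139, 0.001, 1.709]
wrist_force: [-1.3, -0.6, 5.2]
finger_gap: 29.2
finger_force: 50.0
```

Contact made; release and retreat straight up.

```bash
python3 -m crank '[[40,0,0,0,0,0,0],[70,0,0,0,0,0,0],[100,0,0,0,0,0,0],[100,0,0,0,0,0,0],[100,0,0,0,0,0,0],[100,0,0,0,0,0,0],[100,0,0,0,0,0,0],[100,0,0,0,0,0,0]]' && python3 -m crank '[[100,0,0,-30,0,0,0],[100,0,0,-70,0,0,0],[100,0,0,-110,0,0,0],[100,0,0,-125,0,0,0],[100,0,0,-130,0,0,0],[100,0,0,-130,0,0,0]]' && python3 - <<'E'
from h import *
p,d,c=shot("wrist"); W=cloud(d,c)
m=(W[...,2]>165)&(W[...,2]<180)&(abs(W[...,1]-177)<35)&(abs(W[...,0]-534)<40)
print(cv2.minEnclosingCircle(W[m][:,:2].astype(np.float32)),np.nanmax(W[...,2][m]))
E
python3 go.py r,-120,265
```

```text
clock: 22.35
eef_pos: [534.3, 177.7, 132.9]
eef_rot: [3.14, 0.001, 1.709]
wrist_force: [0.8, -0.2, 0.7]
finger_gap: 89.3
finger_force: 0.0
clock: 22.95
eef_pos: [534.0, 177.8, 262.7]
eef_rot: [3.14, 0.001, 1.709]
wrist_force: [0.1, 1.0, 0.1]
finger_gap: 94.0
finger_force: 0.0
((533.8328857421875, 178.5252227783203), 15.037747383117676) 176.6062111036349
t 23.0 at [533.8 177.8 261.8] rot [3.1410e+00 1.3000e-03 1.7088e+00] gap 93.9 ff 0.0 F [-0.3  0.3 -0.9]
r,-120,265 [ 537.5 -333.9  265. ] shift [-507.3  -66.7   -2.6] turn [0.0006 0.0013 0.0368]
```

```bash
python3 -m crank '[[100,-45,-5,0,0.001,0.001,0.004],[100,-95,-11,0,0.001,0.001,0.008],[100,-145,-17,0,0.001,0.001,0.012],[100,-195,-23,0,0.001,0.001,0.016],[100,-245,-29,0,0.001,0.001,0.02],[100,-295,-36,0,0.001,0.001,0.024],[100,-345,-43,0,0.001,0.001,0.028],[100,-395,-50,0,0.001,0.001,0.032],[100,-445,-57,0,0.001,0.001,0.036],[100,-485,-64,0,0.001,0.001,0.037]]' && python3 -m crank '[[100,-22,-2,40,0,0,0],[100,-22,-2,40,0,0,0],[100,-22,-2,40,0,0,0]]' && python3 - <<'E'
from h import *
p,d,c=shot("wrist"); W=cloud(d,c)
m=(W[...,2]>98)&(W[...,2]<130)&(abs(W[...,1]+334)<40)&(abs(W[...,0]-537)<40)
print(cv2.minEnclosingCircle(W[m][:,:2].astype(np.float32)))
E
python3 go.py r,-120,86
```

```text
clock: 24.0
eef_pos: [536.6, -313.6, 261.3]
eef_rot: [-3.14, -0.002, 1.671]
wrist_force: [0.6, 0.4, -0.0]
finger_gap: 94.5
finger_force: 0.0
clock: 24.3
eef_pos: [537.2, -332.9, 221.8]
eef_rot: [-3.14, -0.002, 1.671]
wrist_force: [0.1, 0.2, 0.8]
finger_gap: 93.9
finger_force: 0.0
((535.4338989257812, -332.4683532714844), 20.90875816345215)
t 24.35 at [ 537.8 -332.6  223.5] rot [ 3.1409e+00 -4.0000e-04  1.6723e+00] gap 94.1 ff 0.0 F [ 0.3 -0.2  0.2]
r,-120,86 [ 537.5 -333.9   86. ] shift [ -1.3  -0.5 137.5] turn [ 0.0006 -0.0004  0.0003]
```

```bash
python3 -m crank '[[100,0,-2,40,0,0,0],[100,0,-2,80,0,0,0],[100,0,-2,110,0,0,0],[100,0,-2,130,0,0,0],[100,0,-2,136,0,0,0],[100,0,-2,136,0,0,0]]' 25 && python3 -m crank '[[0,0,0,0,0,0,0],[0,0,0,0,0,0,0],[0,0,0,0,0,0,0],[0,0,0,0,0,0,0],[0,0,0,0,0,0,0],[0,0,0,0,0,0,0],[0,0,0,0,0,0,0],[0,0,0,0,0,0,0],[0,0,0,0,0,0,0]]' 30; python3 go.py c,-120,190 c,-120,80.5
```

```text
clock: 24.95
eef_pos: [536.4, -332.9, 88.2]
eef_rot: [3.14, 0.0, 1.673]
wrist_force: [-1.0, 0.3, 1.2]
finger_gap: 94.2
finger_force: 0.0
clock: 25.85
eef_pos: [535.7, -333.7, 87.3]
eef_rot: [3.141, 0.0, 1.672]
wrist_force: [0.1, -0.5, 0.6]
finger_gap: 41.2
finger_force: 30.0
t 25.85 at [ 535.7 -333.7   87.3] rot [3.1407e+00 1.0000e-04 1.6718e+00] gap 41.2 ff 30.0 F [ 0.1 -0.5  0.6]
c,-120,190 [545.1  97.8 190. ] shift [ 428.4   52.9 -102.7] turn [ 0.0009  0.0001 -0.0372]
c,-120,80.5 [545.1  97.8  80.5] shift [428.4  52.8   6.8] turn [ 0.0009  0.0001 -0.0372]
```

```bash
python3 -m crank '[[0,0,0,-10,0,0,0],[0,0,0,-35,0,0,0],[0,0,0,-65,0,0,0],[0,0,0,-95,0,0,0],[0,8,1,-112,0,0,0],[0,22,3,-115,0,0,-0.005],[0,44,6,-115,0,0,-0.01],[0,74,10,-115,0,0,-0.015],[0,110,14,-115,0,0,-0.02],[0,148,18,-115,0,0,-0.025]]' 40 && python3 -m crank '[[0,40,5,0,0,0,-0.004],[0,80,10,0,0,0,-0.008],[0,120,16,0,0,0,-0.012],[0,160,22,0,0,0,-0.012],[0,198,27,0,0,0,-0.012],[0,230,32,0,0,0,-0.012],[0,255,36,0,0,0,-0.012],[0,271,38,0,0,0,-0.012],[0,279,38,0,0,0,-0.012],[0,281,38,0,0,0,-0.012]]'; python3 go.py c,-120,82
```

```text
clock: 26.85
eef_pos: [537.8, -182.2, 200.7]
eef_rot: [-3.141, -0.001, 1.697]
wrist_force: [0.5, 0.1, -1.4]
finger_gap: 40.9
finger_force: 40.0
clock: 27.85
eef_pos: [540.6, 99.4, 201.8]
eef_rot: [3.141, 0.0, 1.709]
wrist_force: [-0.8, -1.2, -1.8]
finger_gap: 40.8
finger_force: 40.0
t 27.85 at [540.6  99.4 201.8] rot [3.1415e+00 1.0000e-04 1.7095e+00] gap 40.8 ff 40.0 F [-0.8 -1.2 -1.8]
c,-120,82 [545.1  97.8  82. ] shift [ -2.1   4.3 119.8] turn [0.0001 0.0001 0.0005]
```

```bash
python3 -m crank '[[0,-1.5,4.5,20,0,0,0],[0,-1.5,4.5,50,0,0,0],[0,-1.5,4.5,75,0,0,0],[0,-1.5,4.5,95,0,0,0],[0,-1.5,4.5,107,0,0,0],[0,-1.5,4.5,113,0,0,0],[0,-1.5,4.5,117,0,0,0],[0,-1.5,4.5,118.5,0,0,0],[0,-1.5,4.5,119,0,0,0],[0,-1.5,4.5,119,0,0,0]]' && python3 -m crank '[[0,0,0,0.5,0,0,0],[0,0,0,1,0,0,0],[0,0,0,1,0,0,0]]'; python3 -m crank '[[0,0,0,0.5,0,0,0],[0,0,0,0.5,0,0,0],[0,0,0,0.5,0,0,0]]'
```

```text
clock: 28.85
eef_pos: [546.0, 98.1, 83.8]
eef_rot: [3.14, 0.0, 1.709]
wrist_force: [0.4, 0.6, -2.7]
finger_gap: 40.9
finger_force: 40.0
clock: 29.15
eef_pos: [545.8, 98.1, 82.3]
eef_rot: [3.141, 0.0, 1.709]
wrist_force: [0.7, 0.5, -1.9]
finger_gap: 41.0
finger_force: 40.0
clock: 29.45
eef_pos: [545.8, 98.1, 81.8]
eef_rot: [3.141, 0.0, 1.709]
wrist_force: [-0.5, -0.5, -1.9]
finger_gap: 41.1
finger_force: 40.0
```

```bash
python3 -m crank '[[0,0,0,0.5,0,0,0],[0,0,0,0.5,0,0,0],[0,0,0,0.5,0,0,0]]'; python3 -m crank '[[40,0,0,0,0,0,0],[70,0,0,0,0,0,0],[100,0,0,0,0,0,0],[100,0,0,0,0,0,0],[100,0,0,0,0,0,0],[100,0,0,0,0,0,0],[100,0,0,0,0,0,0],[100,0,0,0,0,0,0]]' && python3 -m crank '[[100,0,0,-30,0,0,0],[100,0,0,-70,0,0,0],[100,0,0,-110,0,0,0],[100,0,0,-145,0,0,0],[100,0,0,-180,0,0,0],[100,-50,0,-180,0,0,0],[100,-100,0,-180,0,0,0],[100,-150,0,-180,0,0,0],[100,-200,0,-180,0,0,0],[100,-200,0,-180,0,0,0]]' && python3 - <<'E'
from h import *
p,d,c=shot("side","s2"); W=cloud(d,c)
for n,x,y,z0,z1 in (("jar",512.1,335.6,80,96),("sq",523.1,256.3,60,130),("sauce",534.1,177.1,152,172),("shaker",545.1,97.8,88,108)):
    m=(W[...,2]>z0)&(W[...,2]<z1)&(np.hypot(W[...,0]-x,W[...,1]-y)<38)
    print(n,m.sum(),cv2.minEnclosingCircle(W[m][:,:2].astype(np.float32)) if m.any() else 0)
    m=(np.hypot(W[...,0]-x,W[...,1]-y)<38); print("top",np.nanmax(np.where(m,W[...,2],-1)))
E
```

```text
clock: 29.75
eef_pos: [545.8, 98.1, 81.3]
eef_rot: [3.141, 0.0, 1.709]
wrist_force: [0.6, 0.5, -1.8]
finger_gap: 41.2
finger_force: 40.0
clock: 30.55
eef_pos: [545.8, 98.1, 81.3]
eef_rot: [3.141, 0.0, 1.709]
wrist_force: [1.0, -0.2, 0.1]
finger_gap: 92.3
finger_force: 0.0
clock: 31.55
eef_pos: [573.0, -105.1, 260.8]
eef_rot: [3.141, 0.001, 1.704]
wrist_force: [0.7, -0.1, -0.1]
finger_gap: 93.6
finger_force: 0.0
jar 105 ((508.77484130859375, 340.377197265625), 32.76697540283203)
top 104.03263280329605
sq 572 ((524.3699340820312, 254.5680389404297), 27.885215759277344)
top 157.03959784681308
sauce 132 ((533.1211547851562, 177.41822814941406), 16.589773178100586)
top 178.63341199715097
shaker 164 ((544.447021484375, 93.11683654785156), 20.48923110961914)
top 123.38466459166216
```

View pics/s2.png

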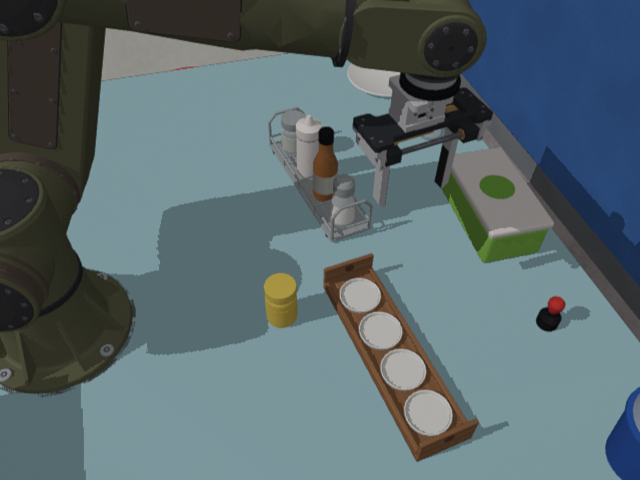

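All four stand upright in the caddy in the same order: jar (293,130), squeeze bottle (308,145), sauce bottle (325,165) and shaker (344,200). The dishes are empty and the gripper is clear.

```bash
python3 -m crank '[[100,0,0,0,0,0,0],[100,0,0,0,0,0,0],[100,0,0,0,0,0,0],[100,0,0,0,0,0,0]]' >/dev/null; python3 -c "
from cell import manip; print(manip.sign_off())"
```

```text
the job is handed in; nothing more can be done
None
```

The jar, squeeze bottle, sauce bottle and shaker now stand upright and released in the caddy in their original left-to-right order, and I handed the job in at about 32 s; no verdict was returned.

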